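# Put the three bottles on their drip stands

## Robot

A 6-joint arm with a two-finger parallel gripper is mounted at the origin on a cart in front of the work surface, level with it; the furniture and walls round the work are solid. World frame = base frame: x ahead of the robot, y to its left, z up, the work surface at z = 0. Lengths are in m, angles in rad, forces in N, time in s.
With the tool pointing down it reaches from about 0.35 to 0.975 m from the base axis. Payload 4.9 kg.
Tool frame: the origin (TCP) lies on the centre line of the jaws, within the pads' length; the fingertips stand 25 mm ahead of it and the grasp point (between the pads) lies 6 mm ahead of it; z points along the fingers, y is the line along which they close (so a half turn about z gives the same grasp; the last joint's range is limited). The gripper opens to 85 mm and grips with 20 to 120 N. Pads are 22 mm wide; open, the fingers measure 114 mm over their backs; the gripper's body (76 mm by 85 mm) begins 54 mm behind the grasp point. The pads swing forward as they close: fully open they stand 13 mm farther back than shut.
Start: joints at [1.183, 0.053, 1.613, -0, 1.476, -0.119], TCP at [0.166, 0.603, 0.256] pointing down, gripper open.
Joint ranges: [-3.01, 3.01], [-1.01, 2.22], [0.06, 2.58], [-1.02, 4.17], [0.09, 2.62], [-3.14, 3.14]. Speed limits (rad/s): [2.57, 2.57, 3.14, 3.14, 3.14, 3.14].

## Interface

Orientations are given as a unit quaternion [w, x, y, z].
In Python, from plant import state, grab_frame, get_calibration, job gives the robot as it stands. The module is installed in compiled form; this text tells all that it offers.
- The arm moves only by the tool move_arm, never from a script. Its argument "targets" is a list that holds one entry, the list of rows, each a list of 5 numbers: the opening in per cent of the stroke, from 0 (shut) to 100 (fully open), then the shift along the tool's x, y, z as a fraction of full scale, then the turn about the tool's z as a fraction of full scale. A call has 1 to 5 rows; each row shifts and turns the commanded pose from where the row before left it, along the tool's axes as they then stand; what a row does not reach is not made up. Full scale, the value 1, is 0.6 m for a shift and 6 degrees for a turn. A row lasts 1/12 s, in which the tool goes at most 41.7 mm and 7.16 degrees, less where a joint would pass 70% of its speed; a pose out of reach is approached as far as the arm can. A call with a number of a shift or a turn outside -1 to 1 is refused whole. A call with a gripper value outside its range is refused whole. The fingers move at their own pace and stop on an object; the grip force is fixed at half the most. Time passes only in rows, so rows that do not move let the fingers close. It gives the time, the measured TCP pose, the force, the opening and the grip force at its end, in the units of the state.
- state(): the state, without advancing time (a new reading comes with each control period).
- grab_frame(name): name is "scene" or "side" or "wrist"; returns the picture (384x512x3 uint8, red, green, blue); there is no depth.
- get_calibration(name): a dict with "vertical_fov" (degrees; the focal length in pixels is half the picture's height over the tangent of half this angle, whatever the lens; pixels are square), "cx", "cy" (the principal point, pixels), "R" (3x3) and "t" (3): a world point X has camera coordinates R X + t. Camera axes: x right, y down, z forward; pixel columns grow to the right and rows downward; lengths in m; the calibration is good to about 2 mm. A picture is of the moment at which its call begins: read the wrist's pose just before it. get_calibration takes no time and is no camera call; for the wrist camera it gives the pose at the moment of the call.
- job.job_done(): hands the job in; it is judged then, once.
The state is a dict: "time": time; "joint_pos": joint angles; "joint_vel": joint speeds; "joint_efforts": joint torques, N m; "tool_pos": TCP position; "tool_rot": TCP orientation; "contact_force": force on the tool from outside, world axes, zero at the start; "ft_torque": the same for the moment, N m; "gripper_width": opening from 0.0 (shut) to 1.0 (fully open); "grasp_force": force on a finger pad.
Only numpy, scipy, OpenCV 4.12 (cv2) and the standard library are available. Lean on these libraries where they do the work, as an engineer would, in place of code of your own. Each camera call takes 0.05 s, during which the arm holds its last target. There are 200 camera calls.

## Task

Pick out the three bottles from among the cans on the desk and stand each one upright inside the lip of the drip stand of its size: the smallest bottle on the smallest stand, the middle one on the middle stand, the largest on the largest. Never tip a bottle over, and leave the two screw-top cans and the rock where they are.

Things in the scene. Friction and masses are not known exactly. Their poses are not given: they have to be found in the camera images.
- bottle_small_mid (a point): the smallest bottle: white, round, red cap with a nozzle, 24 mm in diameter, 38 mm tall; the straight body to grip reaches 27 mm up, the cap above is 14 mm wide. This point: on its upright axis, half-way up (19 mm above its foot); z up. Loose.
- bottle_medium_mid (a point): the middle-sized bottle: brown, round, black nozzle cap, 32 mm in diameter, 70 mm tall; the body reaches 50 mm up, the cap above is 19 mm wide. This point: on its upright axis, half-way up (35 mm above its foot); z up. Loose.
- bottle_large_mid (a point): the largest bottle: white, round, black cap, 52 mm in diameter, 95 mm tall; the straight body to grip reaches 54 mm up, above that it narrows to the cap. This point: on its upright axis, half-way up (47.5 mm above its foot); z up. Loose.
- stand_small_floor (a point): the smallest drip stand: fixed round grey saucer with a dark pad, 52 mm across outside, 44 mm inside its lip; the floor is 3 mm above the desk, the lip 3 mm higher. This point: the centre of the floor; z up.
- stand_medium_floor (a point): the middle-sized drip stand: the same shape, fixed, 70 mm across outside, 62 mm inside its lip, floor 3 mm above the desk, lip 3 mm higher. This point: the centre of the floor; z up.
- stand_large_floor (a point): the largest drip stand: the same shape, fixed, 90 mm across outside, 82 mm inside its lip, floor 3 mm above the desk, lip 3 mm higher. This point: the centre of the floor; z up.
- can_short_mid (a point): a screw-top can, no bottle: plain pale cylinder with a black lid of full width, 36 mm in diameter, 55 mm tall, loose, to be left alone. This point: on its upright axis, half-way up (27.5 mm up).
- can_tall_mid (a point): a second screw-top can, the same but 62 mm tall, loose, to be left alone. This point: on its upright axis, half-way up (31 mm up).
- rock_mid (a point): a brown speckled rock sample, 54 x 59 mm and 32 mm tall, loose, to be left alone. This point: its middle, 16 mm up.
Not all that is in view belongs to the job. Leave any red look-alike of the part that bears stand_small_floor alone.

How it is judged:
At the end, for the whole second after the job is handed in: Each bottle stands on the floor of the stand of its own size, upright within 0.12 rad, its axis within 15.5 mm of the stand's centre, so inside its lip, its height within 3 mm of standing on the floor, released and at rest; both cans and the rock are within 25 mm of where they were (horizontal distance between bottle_small_mid and stand_small_floor below 0.0155 m and angle between each of bottle_small_mid, bottle_medium_mid, bottle_large_mid's own z axis and vertical below 0.12 rad and z of bottle_small_mid in the frame of stand_small_floor between 0.016 and 0.022 m and linear speed of each of bottle_small, bottle_medium, bottle_large below 0.02 m/s and contact force between each of bottle_small, bottle_medium, bottle_large and the fingers below 0.05 N and horizontal distance between bottle_medium_mid and stand_medium_floor below 0.0155 m and z of bottle_medium_mid in the frame of stand_medium_floor between 0.032 and 0.038 m and horizontal distance between bottle_large_mid and stand_large_floor below 0.0155 m and z of bottle_large_mid in the frame of stand_large_floor between 0.0445 and 0.0505 m and distance of each of can_short_mid, can_tall_mid, rock_mid from where it was at the start of the episode below 0.025 m); the robot touches nothing.
It fails at once if a bottle is tipped over (angle between any of bottle_small_mid, bottle_medium_mid, bottle_large_mid's own z axis and vertical above 0.6 rad).
It fails at once if the short can is moved more than 25 mm (distance of can_short_mid from where it was at the start of the episode above 0.025 m).
It fails at once if the tall can is moved more than 25 mm (distance of can_tall_mid from where it was at the start of the episode above 0.025 m).
It fails at once if the rock is moved more than 25 mm (distance of rock_mid from where it was at the start of the episode above 0.025 m).
It also fails if it takes over 86 s, if anything falls off the work surface, if the arm or the gripper's body presses on something with over 40 N, if the wrist force passes 120 N, or if a joint passes its speed limit or range.

## Working session

There is one attempt and no reset: what is moved stays moved. The work goes in short steps, Python scripts to look and compute and a tool call to move; the robot and the scene stay as the last step left them, time stands still between calls to the robot, and variables do not carry over. Pictures are saved under pics/ and viewed, at most 14 in all, crops included, and the job is handed in when it is done.

Besides the shell and the picture viewer there is one more tool, called after ">>>" as name(argument=value, ...), one argument or row to a line, values as JSON. move_arm: Moves the arm, as the interface text tells. Shift numbers are shares of 0.6 m and turn numbers shares of 6 degrees, none past 1 either way. Its arguments: {"type":"object","properties":{"targets":{"type":"array"}},"required":["targets"]}

```bash
mkdir -p pics
cat > h.py <<'E'
import numpy as np, cv2
from plant import state, grab_frame, get_calibration, job
def grab(n,f):
    c=get_calibration(n); im=grab_frame(n); cv2.imwrite(f'pics/{f}.png',im[:,:,::-1]); return c,im
def ray(c,u,v):
    f=192/np.tan(np.radians(c['vertical_fov'])/2)
    R=np.array(c['R']);t=np.array(c['t'])
    d=R.T@np.array([(u-c['cx'])/f,(v-c['cy'])/f,1]); return -R.T@t,d/np.linalg.norm(d)
def plane(c,u,v,z):
    o,d=ray(c,u,v); return o+d*(z-o[2])/d[2]
def tri(obs):
    A=0;b=0
    for c,u,v in obs:
        o,d=ray(c,u,v);P=np.eye(3)-np.outer(d,d);A=A+P;b=b+P@o
    return np.linalg.solve(A,b)
def proj(c,X):
    f=192/np.tan(np.radians(c['vertical_fov'])/2)
    p=np.array(c['R'])@np.array(X)+np.array(c['t']); return p[:2]/p[2]*f+[c['cx'],c['cy']]
E
python3 - <<'E'
from h import *
for n in ['scene','side','wrist']:
    c,im=grab(n,n+'0'); print(n,c['vertical_fov'],c['cx'],c['cy'],-np.array(c['R']).T@c['t'],np.round(c['R'],3).tolist())
s=state();print(s)
a=[cv2.imread(f'pics/{n}0.png') for n in ['scene','side','wrist']]
cv2.imwrite('pics/s2.png',cv2.resize(a[0],(800,600)));cv2.imwrite('pics/d2.png',cv2.resize(a[1],(800,600)))
E
```

```text
scene 47.46229159911131 260.4434823753849 193.77067860105157 [0.18108167 0.53494356 0.65124183] [[-0.793, -0.609, 0.005], [-0.408, 0.526, -0.746], [0.452, -0.594, -0.666]]
side 54.83693447994897 256.7280271522115 193.54375914478567 [0.98319629 0.05259562 0.79617321] [[-0.072, 0.997, 0.01], [0.852, 0.067, -0.52], [-0.519, -0.029, -0.854]]
wrist 60.095791070568815 255.27126744838483 186.798008220088 [0.10126066 0.61975855 0.37196874] [[0.265, 0.964, -0.002], [0.931, -0.255, 0.262], [0.252, -0.071, -0.965]]
{'time': 0.15, 'joint_pos': array([ 1.18297367e+00,  5.32294084e-02,  1.61405224e+00,  6.17618874e-06,
        1.47600413e+00, -1.18998324e-01]), 'joint_vel': array([ 0.00052953, -0.00102458, -0.00536178,  0.00240959,  0.00181092,
       -0.00203748]), 'joint_efforts': array([ 2.75632365e-04, -3.94240773e+01, -3.70723343e+01, -1.87414689e-04,
        4.64746059e-03,  3.58179960e-06]), 'tool_pos': array([0.1658143 , 0.60210857, 0.25528641]), 'tool_rot': array([-2.15214678e-04,  1.34008047e-01,  9.90979882e-01, -8.18754183e-04]), 'contact_force': array([0.67144592, 0.2159701 , 0.78997767]), 'ft_torque': array([ 0.00902157,  0.039462  , -0.01291265]), 'grasp_force': 0.0, 'gripper_width': 0.9969903832684158}
```

View pics/s2.png

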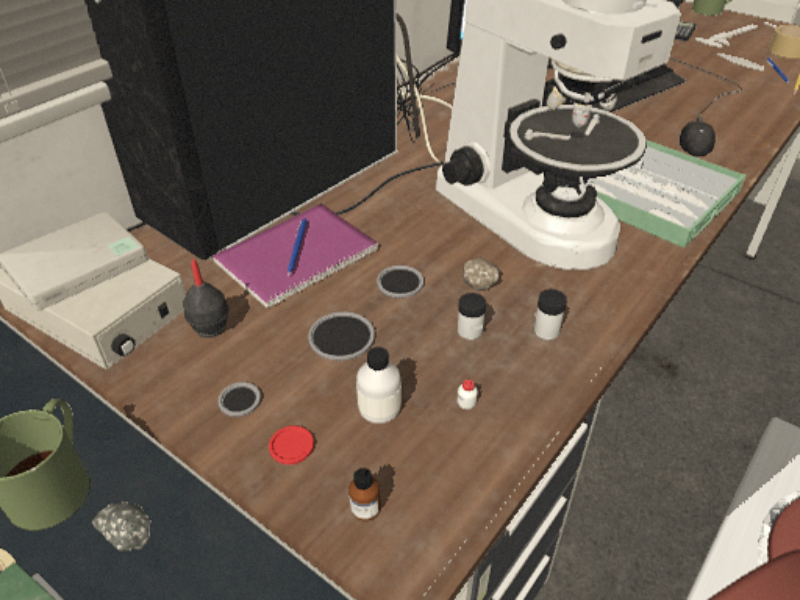

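View pics/d2.png

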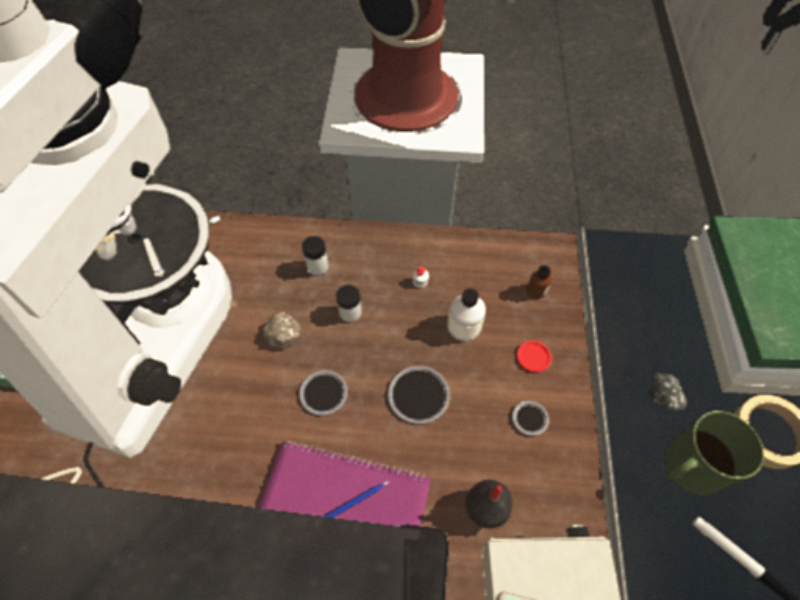

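View pics/wrist0.png

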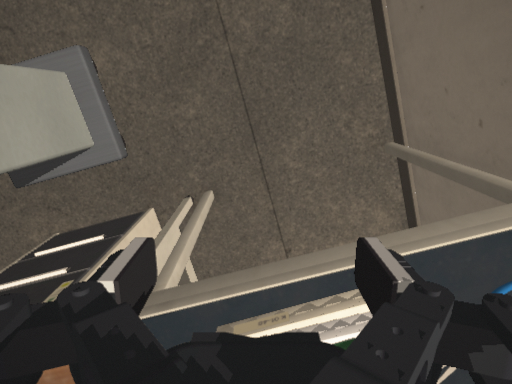

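The scene view (800×600) shows the bottles: large at (378,390), small at (467,395), medium at (364,493). The stands are large (342,336), medium (400,281) and small (239,399), with the red decoy at (291,444). In the side view the bottles are at (466,315), (421,277) and (540,283), and the stands at (419,394), (323,392) and (530,418). The wrist camera doesn't see the work area yet.

```bash
cat > m.py <<'E'
from h import *
k=512/800
seeds={'stL':((342,336),(419,394),'d'),'stM':((400,281),(323,392),'d'),'stS':((239,399),(530,418),'d'),
'capL':((377,358),(470,297),'d'),'capM':((362,479),(543,272),'d'),'capS':((468,385),(421,271),'r'),
'lidA':((472,304),(348,295),'d'),'lidB':((551,300),(314,246),'d')}
def blob(im,s,mode):
    hsv=cv2.cvtColor(im,cv2.COLOR_RGB2HSV);h,S,V=[hsv[...,i].astype(int) for i in range(3)]
    m=(V<70) if mode=='d' else ((S>130)&(V>90)&((h<8)|(h>172)))
    n,l,st,ce=cv2.connectedComponentsWithStats(m.astype(np.uint8),connectivity=4)
    u,v=int(s[0]*k),int(s[1]*k);ys,xs=np.nonzero(m);i=np.argmin((xs-u)**2+(ys-v)**2);L=l[ys[i],xs[i]]
    return ce[L],st[L]
if __name__=='__main__':
    cs=[(n,get_calibration(n),cv2.imread(f'pics/{n}0.png')[:,:,::-1].copy()) for n in ['scene','side']]
    for q,(a,b,mo) in seeds.items():
        o=[];r=[]
        for (n,c,im),s in zip(cs,(a,b)):
            ce,st=blob(im,s,mo);o.append((c,*ce));r.append((np.round(ce,1).tolist(),st.tolist()))
        X=tri(o);print(q,np.round(X,4),[np.round(plane(c,u,v,X[2])[:2]-X[:2],4).tolist() for c,u,v in o],r)
E
python3 m.py
```

```text
stL [ 0.6544  0.0617 -0.0008] [[-0.0003, -0.0007], [0.0005, 0.0006]] [([218.1, 214.7], [201, 203, 36, 24, 683]), ([267.7, 252.3], [252, 238, 33, 30, 778])]
stM [ 6.624e-01 -7.820e-02 -6.000e-04] [[-0.0002, -0.0007], [0.0004, 0.0005]] [([255.6, 179.8], [244, 173, 24, 15, 278]), ([206.7, 251.2], [195, 241, 24, 22, 411])]
stS [0.6786 0.224  0.0008] [[-0.0005, -0.0008], [0.0005, 0.0008]] [([152.7, 255.3], [143, 248, 20, 15, 229]), ([339.2, 267.3], [331, 260, 17, 16, 198])]
capL [0.5344 0.1259 0.0856] [[-0.0001, -0.0002], [0.0002, 0.0002]] [([241.4, 229.0], [235, 222, 14, 15, 172]), ([300.2, 190.0], [296, 185, 10, 11, 88])]
capM [0.4699 0.2281 0.0268] [[0.0005, 0.001], [-0.0007, -0.0009]] [([232.5, 306.1], [226, 300, 16, 13, 141]), ([338.7, 183.0], [320, 170, 32, 22, 268])]
capS [0.4543 0.0533 0.031 ] [[0.0, 0.0001], [-0.0001, -0.0001]] [([299.3, 246.0], [296, 243, 8, 7, 45]), ([269.1, 172.5], [267, 170, 6, 6, 28])]
lidA [ 0.5222 -0.0559  0.0447] [[-0.0001, -0.0005], [0.0003, 0.0003]] [([301.9, 195.1], [294, 188, 18, 15, 222]), ([222.3, 189.7], [215, 183, 15, 15, 173])]
lidB [ 0.4386 -0.1204  0.0508] [[-0.0, -0.0002], [0.0001, 0.0001]] [([352.9, 193.1], [344, 185, 19, 17, 239]), ([200.4, 158.3], [194, 152, 14, 14, 164])]
```

Run:
```python
from h import *
cs=[(n,get_calibration(n),cv2.imread(f'pics/{n}0.png')[:,:,::-1].copy()) for n in ['scene','side']]
k=.64
for T in (30,40,50):
    o=[]
    for (n,c,im),s in zip(cs,((362,479),(543,272))):
        m=(im.max(2)<T).astype(np.uint8);w=np.zeros_like(m);u,v=int(s[0]*k),int(s[1]*k);w[v-8:v+8,u-8:u+8]=1;m&=w
        nn,l,st,ce=cv2.connectedComponentsWithStats(m,connectivity=4);i=1+np.argmax(st[1:,4]);o.append((c,*ce[i]));print(T,n,ce[i],st[i])
    print(tri(o))
# foot / body of medium: brown+label extents on the sides; obstacles on planes
P=lambda i,u,v,z:np.round(plane(cs[i][1],u*k,v*k,z)[:2],3)
print('rock',P(0,482,273,.016),P(1,281,331,.016),'bulb',P(1,489,503,.03),P(0,207,310,.03),'decoy',P(1,534,356,.003))
print('micro base',P(0,590,262,0),P(1,230,300,0.02),P(1,150,440,0),'stage edge',P(1,210,230,.2),P(0,515,150,.2),'box',P(1,200,488,.3),P(0,205,257,0),P(0,397,150,0),'note',P(0,310,207,0),P(0,378,245,0))
```

```text
30 scene [233.85714286 309.71428571] [232 308   4   4   7]
30 side [346.875 176.25 ] [345 175   5   3   8]
[0.45755752 0.24293611 0.04328423]
40 scene [232.30927835 306.46391753] [227 300  11  13  97]
40 side [347.175 174.15 ] [344 171   7   7  40]
[0.45857955 0.24287358 0.05236399]
50 scene [231.96721311 306.26229508] [227 300  12  13 122]
50 side [347.06666667 174.33333333] [343 171   8   8  45]
[0.45920769 0.24273239 0.05229677]
rock [ 0.565 -0.152] [ 0.575 -0.153] bulb [0.809 0.161] [0.807 0.157] decoy [0.581 0.235]
micro base [ 0.458 -0.294] [ 0.528 -0.242] [ 0.752 -0.309] stage edge [ 0.531 -0.223] [ 0.56  -0.198] box [ 0.876 -0.119] [0.934 0.061] [ 0.906 -0.383] note [ 0.902 -0.139] [ 0.743 -0.127]
```

Run:
```python
import cv2
a=cv2.imread('pics/scene0.png')[285:340,205:260];b=cv2.imread('pics/side0.png')[160:215,320:375]
cv2.imwrite('pics/m.png',cv2.resize(cv2.hconcat([a,b]),(800,400),interpolation=cv2.INTER_NEAREST))
```

```text
(no output)
```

View pics/m.png

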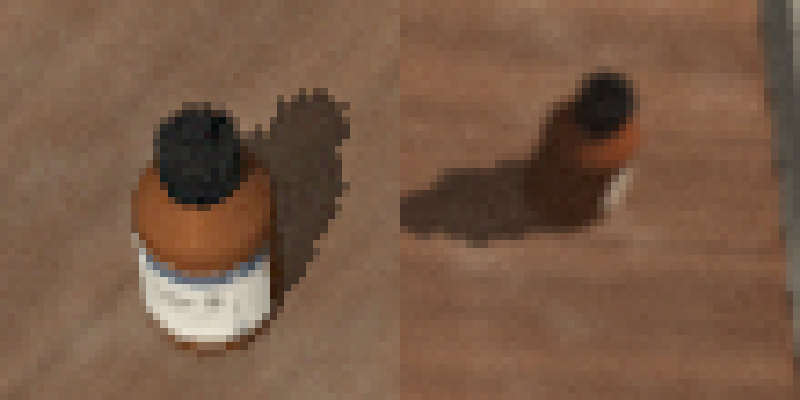

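The crop shows the brown bottle's cap at about (232.3,306.3) in scene and (348.4,174.3) in side pixels. I'm starting to move, squaring the tool to the world axes first.

>>> move_arm(
  targets=[
    [[100,0,0,0,-1],[100,0,0,0,-1],[100,0,0,0,-0.57],[100,0,0,0,0]],
  ],
)

```text
time: 0.48
tool_pos: [0.1659, 0.6023, 0.2558]
tool_rot: [-0.0, -0.001, 1.0, -0.0]
contact_force: [0.2, 0.8, -1.1]
gripper_width: 1.003
grasp_force: 0.0
```

Run:
```python
from h import *
s=state();print(s['time'],s['tool_pos'],s['tool_rot'],s['joint_pos'])
a,b=get_calibration('scene'),get_calibration('side')
print(tri([(a,232.3,306.3),(b,348.4,174.3)]))
```

```text
0.4833 [0.16590251 0.60233004 0.2558108 ] [-1.61937155e-04 -5.95637567e-04  9.99999736e-01 -3.83709502e-04] [ 1.18297584e+00  5.29622881e-02  1.61345196e+00  9.15078061e-06
  1.47601132e+00 -3.89012636e-01]
[0.45881715 0.24446385 0.05361775]
```

>>> move_arm(
  targets=[
    [[100,-0.041,-0.053,0,0],[100,-0.041,-0.053,0,0],[100,-0.041,-0.053,0,0],[100,-0.041,-0.053,0,0],[100,-0.041,-0.053,0,0]],
  ],
)

```text
time: 0.9
tool_pos: [0.2896, 0.442, 0.256]
tool_rot: [-0.0, 0.0, 1.0, -0.0]
contact_force: [1.8, -0.4, 0.4]
gripper_width: 0.999
grasp_force: 0.0
```

>>> move_arm(
  targets=[
    [[100,-0.041,-0.053,0,0],[100,-0.041,-0.053,0,0],[100,-0.041,-0.053,0,0],[100,-0.041,-0.053,0,0],[100,-0.041,-0.053,0,0]],
  ],
)

```text
time: 1.32
tool_pos: [0.4128, 0.2828, 0.2563]
tool_rot: [0.0, 0.001, 1.0, 0.0]
contact_force: [1.3, 0.4, 0.2]
gripper_width: 0.999
grasp_force: 0.0
```

>>> move_arm(
  targets=[
    [[100,-0.041,-0.053,0,0],[100,-0.041,-0.053,0,0],[100,-0.041,-0.053,0,0],[100,-0.041,-0.053,0,0],[100,0,0,0,0]],
  ],
)

```text
time: 1.73
tool_pos: [0.5135, 0.1524, 0.2562]
tool_rot: [0.001, 0.004, 1.0, -0.001]
contact_force: [-0.8, 0.7, -0.8]
gripper_width: 0.999
grasp_force: 0.0
```

Run:
```python
from h import *
s=state();print(s['time'],s['tool_pos'],s['tool_rot'])
c,im=grab('wrist','w1')
for n,X in dict(capL=(.5344,.1259,.095),capM=(.458,.2445,.06),capS=(.4543,.0533,.031),stS=(.6786,.224,.003),stL=(.6544,.0617,.003)).items(): print(n,proj(c,X))
```

```text
1.7333 [0.51348416 0.15241328 0.2561506 ] [ 6.16157949e-04  4.14839548e-03  9.99990470e-01 -1.21299473e-03]
capL [225.77576708 200.31983189]
capM [355.78182715 108.45235714]
capS [156.43819142 105.13133967]
stS [313.72906739 286.96658816]
stL [183.63768916 270.43156424]
```

View pics/w1.png

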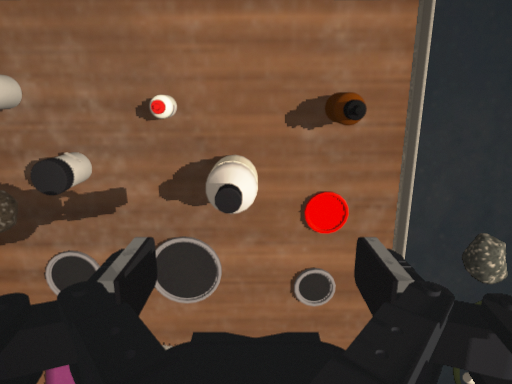

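The wrist view shows the large bottle's cap at (229,198), the medium at (350,108), the small at (163,106), and the small and large stands at (314,288) and (188,270). These match the predictions to within a few pixels. I'll let the arm settle over the large bottle and re-measure.

>>> move_arm(
  targets=[
    [[100,-0.02,-0.025,0,0],[100,-0.019,-0.025,0,0],[100,0,0,0,0],[100,0,0,0,0],[100,0,0,0,0]],
  ],
)

```text
time: 2.2
tool_pos: [0.5332, 0.1285, 0.2561]
tool_rot: [-0.0, -0.0, 1.0, 0.0]
contact_force: [-1.1, -0.4, -0.4]
gripper_width: 1.001
grasp_force: 0.0
```

```bash
cat > w.py <<'E'
from m import *
def pb(im,uv,mode,box=40,T=60):
    hsv=cv2.cvtColor(im,cv2.COLOR_RGB2HSV).astype(int);h,S,V=hsv[...,0],hsv[...,1],hsv[...,2]
    m=((V<T) if mode=='d' else ((S>130)&(V>90)&((h<8)|(h>172)))).astype(np.uint8)
    u,v=map(int,uv);w=np.zeros_like(m);w[max(0,v-box):v+box,max(0,u-box):u+box]=1;m&=w
    n,l,st,ce=cv2.connectedComponentsWithStats(m,connectivity=4);ys,xs=np.nonzero(m)
    L=l[ys,xs];d=(xs-u)**2+(ys-v)**2;d=d+1e6*(st[L,4]<25);i=np.argmin(d);return ce[L[i]],st[L[i]]
E
python3 - <<'E'
from w import *
s=state();print(s['time'],s['tool_pos'],s['tool_rot'])
c,im=grab('wrist','w2')
cs=[(n,get_calibration(n),cv2.imread(f'pics/{n}0.png')[:,:,::-1].copy()) for n in ['scene','side']]
G=dict(capL=(.5344,.1259,.0856,'d',40),capM=(.458,.2445,.06,'d',30),capS=(.4543,.0533,.031,'r',60),stS=(.6786,.224,.001,'d',60),stL=(.6544,.0617,.001,'d',60),stM=(.662,-.078,.001,'d',60))
for n,(x,y,z,mo,T) in G.items():
    p=proj(c,(x,y,z));ce,st=pb(im,p,mo,40,T)
    o=[(c,*ce)]
    for nn,cc,ii in cs:
        if n!='capM': ee,_=blob(ii,seeds[n][0 if nn=='scene' else 1],mo)
        else: ee=(232.3,306.3) if nn=='scene' else (348.4,174.3)
        o.append((cc,*ee))
    X=tri(o);print(n,np.round(p,1),np.round(ce,1),st,'wrist@z',np.round(plane(c,*ce,z)[:2],4),'tri3',np.round(X,4),'w+scene',np.round(tri(o[:2]),4))
E
```

```text
2.2 [0.53321955 0.12848855 0.25609727] [-3.62379481e-04 -3.72379962e-04  9.99999833e-01  2.54575836e-04]
capL [252.3 176.2] [248.6 178.1] [241 164  22  28 171] wrist@z [0.5362 0.1226] tri3 [0.5352 0.1246 0.0856] w+scene [0.5372 0.1225 0.0811]
capM [383.7  87.5] [378.4  89.9] [370  80  19  19 255] wrist@z [0.4601 0.2399] tri3 [0.4593 0.2437 0.0529] w+scene [0.4594 0.2423 0.0521]
capS [179.   84.1] [179.6  85.8] [173  79  14  15 161] wrist@z [0.4559 0.0538] tri3 [0.4549 0.0535 0.0311] w+scene [0.4553 0.0531 0.0299]
stS [331.5 273. ] [332.  273.8] [317 261  31  27 658] wrist@z [0.6797 0.2246] tri3 [0.6788 0.2241 0.0014] w+scene [0.6779 0.224  0.0025]
stL [200.8 255.2] [201.5 255.4] [ 171  228   63   56 2750] wrist@z [0.6546 0.0626] tri3 [ 6.547e-01  6.200e-02 -4.000e-04] w+scene [0.6538 0.0624 0.001 ]
stM [ 87.9 260.7] [ 92.3 273.3] [  57  241   70   59 2619] wrist@z [ 0.6793 -0.0749] tri3 [ 0.667  -0.0745  0.0058] w+scene [ 0.6702 -0.0764  0.0013]
```

>>> move_arm(
  targets=[
    [[100,-0.003,-0.006,0.06,0],[100,0,0,0.06,0],[100,0,0,0.06,0],[100,0,0,0,0],[100,0,0,0,0]],
  ],
)

```text
time: 2.67
tool_pos: [0.5336, 0.1245, 0.1463]
tool_rot: [-0.003, -0.001, 1.0, -0.0]
contact_force: [0.5, 0.2, 0.8]
gripper_width: 0.997
grasp_force: 0.0
```

Run:
```python
from w import *
s=state();print(s['time'],s['tool_pos'],s['contact_force'])
c,im=grab('wrist','w3')
p=proj(c,(.535,.1248,.092));ce,st=pb(im,p,'d',40,40);print(p,ce,st,plane(c,*ce,.09))
```

```text
2.6667 [0.53363939 0.12451452 0.14632113] [0.45170069 0.1900009  0.84482038]
[255.91056422 225.43463869] [259.49292453 225.79874214] [ 239  201   42   46 1272] [0.53600275 0.12680527 0.09      ]
```

View pics/w3.png

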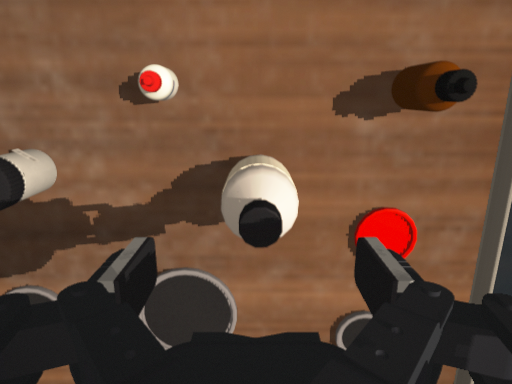

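The wrist view shows the bottle centred between the fingers (cap at (260,226)). Next: descend and grip.

>>> move_arm(
  targets=[
    [[100,-0.002,0.002,0.05,0],[100,0,0,0.05,0],[100,0,0,0.04,0],[100,0,0,0.018,0],[100,0,0,0,0]],
  ],
)

```text
time: 3.13
tool_pos: [0.5367, 0.1253, 0.0533]
tool_rot: [-0.001, -0.0, 1.0, -0.0]
contact_force: [-0.2, 0.6, 0.6]
gripper_width: 1.001
grasp_force: 0.0
```

>>> move_arm(
  targets=[
    [[40,0,0,0,0],[40,0,0,0,0],[40,0,0,0,0],[40,0,0,0,0],[40,0,0,0,0]],
  ],
)

```text
time: 3.55
tool_pos: [0.5395, 0.1255, 0.0568]
tool_rot: [0.003, -0.0, 1.0, 0.0]
contact_force: [-0.8, 1.4, 6.2]
gripper_width: 0.588
grasp_force: 63.2
```

>>> move_arm(
  targets=[
    [[40,0,0,0,0],[40,0,0,0,0],[40,0,0,0,0],[40,0,0,0,0],[40,0,0,0,0]],
  ],
)

```text
time: 3.97
tool_pos: [0.5394, 0.1255, 0.0568]
tool_rot: [0.003, -0.0, 1.0, 0.0]
contact_force: [0.7, 0.5, 5.7]
gripper_width: 0.583
grasp_force: 63.2
```

>>> move_arm(
  targets=[
    [[40,0,0,-0.02,0],[40,0,0,-0.04,0],[40,0,0,-0.04,0],[40,0,0,0,0],[40,0,0,0,0]],
  ],
)

```text
time: 4.38
tool_pos: [0.5382, 0.1251, 0.1158]
tool_rot: [0.002, -0.0, 1.0, 0.0]
contact_force: [-0.1, 0.2, -2.4]
gripper_width: 0.587
grasp_force: 62.8
```

>>> move_arm(
  targets=[
    [[40,-0.049,-0.026,0,0],[40,-0.049,-0.026,0,0],[40,-0.049,-0.026,0,0],[40,-0.045,-0.026,0,0],[40,0,0,0,0]],
  ],
)

```text
time: 4.8
tool_pos: [0.655, 0.0596, 0.1118]
tool_rot: [0.0, 0.001, 1.0, -0.001]
contact_force: [-0.0, -0.4, -1.5]
gripper_width: 0.585
grasp_force: 62.9
```

>>> move_arm(
  targets=[
    [[40,0,0,0,0],[40,0,0,0,0],[40,0,0,0,0]],
  ],
)

```text
time: 5.05
tool_pos: [0.6505, 0.0632, 0.1121]
tool_rot: [-0.001, -0.0, 1.0, 0.0]
contact_force: [0.5, -0.2, -2.1]
gripper_width: 0.588
grasp_force: 62.9
```

Run:
```python
from w import *
s=state();print(s['time'],s['tool_pos'],s['tool_rot'],s['gripper_width'],s['grasp_force'])
a=[grab(n,n+'4')[1][:,:,::-1] for n in ['scene','side']]
cv2.imwrite('pics/c4.png',cv2.resize(cv2.hconcat([a[0][100:300,120:320],a[1][130:330,170:370]]),(800,400)))
```

```text
5.05 [0.6505227  0.06323788 0.11207242] [-1.45024803e-03 -4.30954530e-04  9.99998852e-01  8.83372870e-05] 0.5875230205244754 62.8751852363348
```

View pics/c4.png

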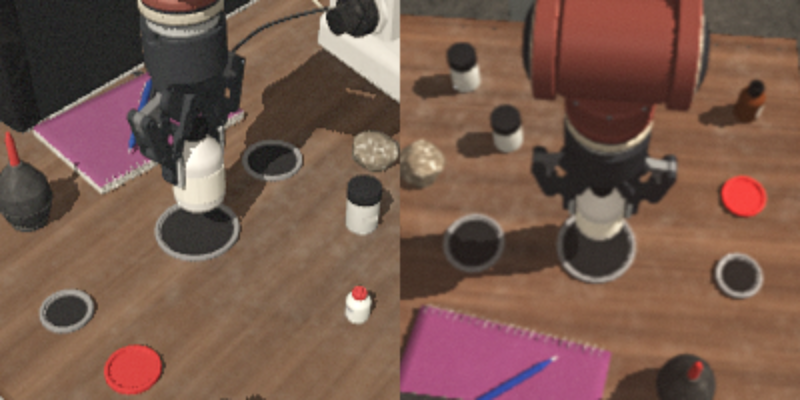

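Run:
```python
from w import *
from scipy.optimize import fsolve
a,b=get_calibration('scene'),get_calibration('side')
def edges(f,rows,lo,hi):
    im=cv2.imread(f'pics/{f}.png').astype(int);r=[]
    for v in rows:
        px=im[v,lo:hi];m=(px.min(1)>125)&(px.max(1)-px.min(1)<60);x=np.nonzero(m)[0]+lo;r.append((v,x.min(),x.max()) if len(x) else (v,))
    return r
print(edges('scene4',[185,190,195,200],200,240));print(edges('side4',[232,236,240,244],250,290))
for us,ud in((220,270),(221,270),(220,271)):
    print(us,ud,fsolve(lambda p:[proj(a,(*p,.07))[0]-us,proj(b,(*p,.07))[0]-ud],[.65,.06]))
```

```text
[(185, np.int64(209), np.int64(230)), (190, np.int64(209), np.int64(230)), (195, np.int64(207), np.int64(230)), (200, np.int64(208), np.int64(229))]
[(232, np.int64(261), np.int64(280)), (236, np.int64(263), np.int64(279)), (240, np.int64(253), np.int64(282)), (244, np.int64(262), np.int64(285))]
220 270 [0.64085684 0.06392857]
221 270 [0.63831596 0.06379247]
220 271 [0.63903356 0.06599212]
```

>>> move_arm(
  targets=[
    [[40,-0.018,-0.003,0,0],[40,0,0,0.03,0],[40,0,0,0.03,0],[40,0,0,0.018,0],[40,0,0,0,0]],
  ],
)

```text
time: 5.57
tool_pos: [0.66, 0.0614, 0.0631]
tool_rot: [-0.003, -0.0, 1.0, 0.0]
contact_force: [-0.9, -0.7, -2.2]
gripper_width: 0.584
grasp_force: 62.9
```

>>> move_arm(
  targets=[
    [[40,0,0,0,0],[40,0,0,0,0]],
  ],
)

```text
time: 5.73
tool_pos: [0.6633, 0.0611, 0.0677]
tool_rot: [0.001, -0.0, 1.0, -0.0]
contact_force: [-0.1, -0.3, -1.4]
gripper_width: 0.585
grasp_force: 62.9
```

Run:
```python
from w import *
s=state();print(s['time'],s['tool_pos'],s['contact_force'])
c,im=grab('scene','scene5');d,im2=grab('side','side5')
cv2.imwrite('pics/c5.png',cv2.resize(cv2.hconcat([im[150:250,170:270,::-1],im2[190:290,220:320,::-1]]),(800,400)))
```

```text
5.7333 [0.66334647 0.06113198 0.06769591] [-0.09226224 -0.33010261 -1.42909909]
```

View pics/c5.png

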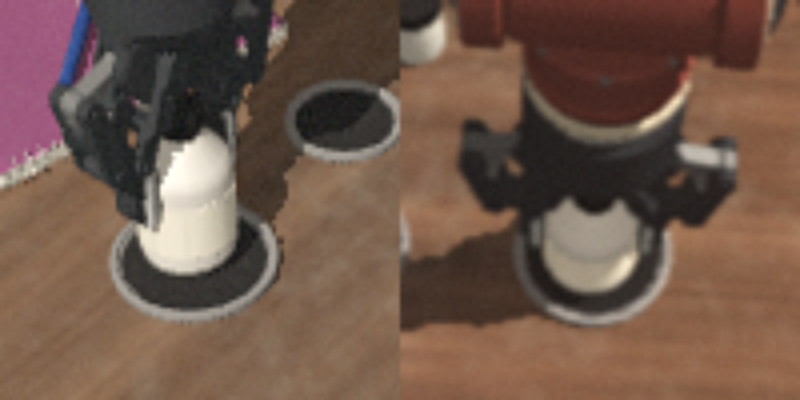

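The foot is inside the lip in both views, about 8 mm above the floor. I'm lowering it.

>>> move_arm(
  targets=[
    [[40,0,0.004,0.006,0],[40,0,0,0.005,0],[40,0,0,0,0],[40,0,0,0,0],[40,0,0,0,0]],
  ],
)

```text
time: 6.25
tool_pos: [0.6629, 0.0633, 0.06]
tool_rot: [-0.0, -0.0, 1.0, -0.0]
contact_force: [0.6, -0.0, -1.7]
gripper_width: 0.582
grasp_force: 63.0
```

>>> move_arm(
  targets=[
    [[40,0,0,0.001,0],[40,0,0,0,0],[40,0,0,0,0]],
  ],
)

```text
time: 6.5
tool_pos: [0.6631, 0.0633, 0.06]
tool_rot: [0.0, -0.0, 1.0, -0.0]
contact_force: [-0.3, 0.2, 1.1]
gripper_width: 0.586
grasp_force: 63.1
```

>>> move_arm(
  targets=[
    [[75,0,0,0,0],[90,0,0,0,0],[100,0,0,0,0],[100,0,0,0,0],[100,0,0,0,0]],
  ],
)

```text
time: 6.92
tool_pos: [0.663, 0.0633, 0.0595]
tool_rot: [0.0, -0.0, 1.0, 0.0]
contact_force: [-0.2, -0.3, -0.1]
gripper_width: 1.0
grasp_force: 0.0
```

>>> move_arm(
  targets=[
    [[100,0,0,-0.02,0],[100,0,0,-0.05,0],[100,0,0,-0.06,0],[100,0,0,-0.06,0],[100,0,0,0,0]],
  ],
)

```text
time: 7.33
tool_pos: [0.6678, 0.0633, 0.1849]
tool_rot: [0.008, -0.0, 1.0, -0.0]
contact_force: [0.7, -0.4, 1.1]
gripper_width: 0.998
grasp_force: 0.0
```

Run:
```python
from w import *
s=state();print(s['time'],s['tool_pos'],s['contact_force'])
a=grab('scene','scene6');b=grab('side','side6')
o=[]
for (c,im) in (a,b):
    ce,st=pb(im,proj(c,(.655,.062,.0886)),'d',10,60);o.append((c,*ce));print(ce,st)
X=tri(o);print(X,[plane(*q,.0886) for q in o])
cv2.imwrite('pics/c6.png',cv2.resize(cv2.hconcat([a[1][150:250,170:270,::-1],b[1][190:290,220:320,::-1]]),(800,400)))
```

```text
7.3333 [0.66780316 0.06334668 0.18487199] [ 0.74923077 -0.42093145  1.06965374]
[213.6984127  182.18253968] [208 176  12  13 126]
[269.04444444 237.84444444] [265 233   9  11  90]
[0.65859311 0.06185265 0.08765655] [array([0.6576624, 0.0622492, 0.0886   ]), array([0.65927574, 0.06215801, 0.0886    ])]
```

View pics/c6.png

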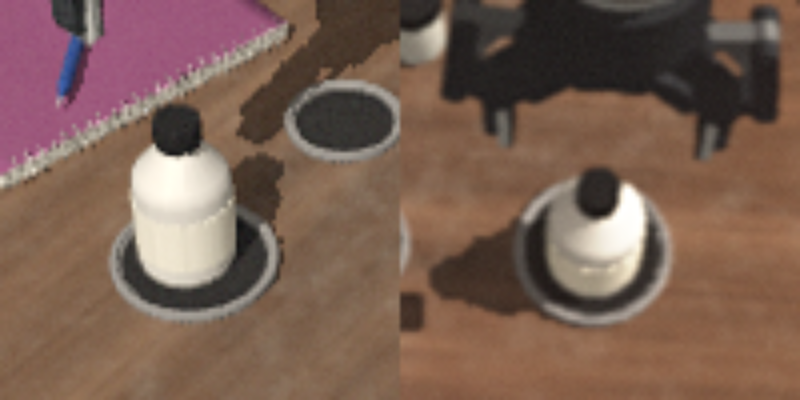

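The large bottle stands on its stand about 4 mm off centre, upright. On to the medium bottle.

>>> move_arm(
  targets=[
    [[100,0.049,0.043,0,0],[100,0.049,0.043,0,0],[100,0.049,0.043,0,0],[100,0.049,0.043,0,0],[100,0.049,0.043,0,0]],
  ],
)

```text
time: 7.85
tool_pos: [0.5134, 0.1928, 0.1717]
tool_rot: [-0.002, 0.0, 1.0, -0.0]
contact_force: [-0.4, 0.4, -0.0]
gripper_width: 0.996
grasp_force: 0.0
```

>>> move_arm(
  targets=[
    [[100,0.049,0.043,0,0],[100,0.046,0.042,0,0],[100,0,0,0,0],[100,0,0,0,0],[100,0,0,0,0]],
  ],
)

```text
time: 8.27
tool_pos: [0.4586, 0.243, 0.1727]
tool_rot: [-0.001, -0.0, 1.0, -0.0]
contact_force: [-0.5, -0.4, -0.5]
gripper_width: 0.998
grasp_force: 0.0
```

>>> move_arm(
  targets=[
    [[100,0,0,0,0],[100,0,0,0,0],[100,0,0,0,0]],
  ],
)

```text
time: 8.52
tool_pos: [0.4596, 0.2425, 0.1734]
tool_rot: [-0.0, 0.001, 1.0, -0.0]
contact_force: [1.3, 0.4, -0.7]
gripper_width: 1.003
grasp_force: 0.0
```

Run:
```python
from w import *
s=state();print(s['time'],s['tool_pos'],s['tool_rot'])
c,im=grab('wrist','w7')
p=proj(c,(.459,.2435,.062));ce,st=pb(im,p,'d',30,40);print(p,ce,st,plane(c,*ce,.066))
p=proj(c,(.4547,.0535,.031));
cv2.imwrite('pics/c7.png',im[:,:,::-1])
```

```text
8.5167 [0.45963048 0.24246317 0.17335271] [-1.49894760e-04  6.98583596e-04  9.99999739e-01 -1.08325008e-04]
[256.85384584 192.69632211] [257.44761905 190.59238095] [246 178  24  27 525] [0.4563001  0.24389872 0.066     ]
```

View pics/c7.png

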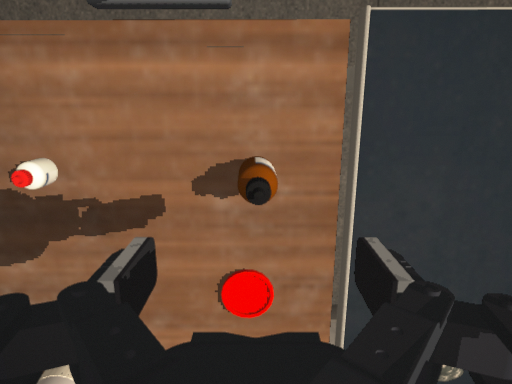

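The bottle sits centred between the fingers in the wrist view (cap at (257,191)). Descend and grip.

>>> move_arm(
  targets=[
    [[100,0.003,0.002,0.05,0],[100,0,0,0.06,0],[100,0,0,0.05,0],[100,0,0,0.04,0],[100,0,0,0.023,0]],
  ],
)

```text
time: 8.98
tool_pos: [0.4553, 0.2432, 0.0361]
tool_rot: [-0.002, 0.0, 1.0, -0.001]
contact_force: [0.0, -0.6, 0.0]
gripper_width: 1.004
grasp_force: 0.0
```

>>> move_arm(
  targets=[
    [[100,0,0,0,0],[100,0,0,0,0],[75,0,0,0,0],[50,0,0,0,0],[40,0,0,0,0]],
  ],
)

```text
time: 9.4
tool_pos: [0.4584, 0.2448, 0.0415]
tool_rot: [0.001, -0.0, 1.0, 0.001]
contact_force: [0.4, 0.2, 0.2]
gripper_width: 0.604
grasp_force: 0.0
```

>>> move_arm(
  targets=[
    [[20,0,0,0,0],[20,0,0,0,0],[20,0,0,0,0],[20,0,0,0,0],[20,0,0,0,0]],
  ],
)

```text
time: 9.82
tool_pos: [0.4581, 0.2449, 0.0411]
tool_rot: [0.001, -0.0, 1.0, 0.0]
contact_force: [-0.9, -1.3, 7.1]
gripper_width: 0.346
grasp_force: 59.8
```

>>> move_arm(
  targets=[
    [[20,0,0,0,0],[20,0,0,0,0]],
  ],
)

```text
time: 9.98
tool_pos: [0.4582, 0.2448, 0.0411]
tool_rot: [0.001, -0.0, 1.0, 0.0]
contact_force: [-0.3, -0.4, 5.8]
gripper_width: 0.344
grasp_force: 59.8
```

>>> move_arm(
  targets=[
    [[20,0,0,-0.02,0],[20,0,0,-0.05,0],[20,0,0,-0.06,0],[20,0,0,-0.06,0],[20,0,0,0,0]],
  ],
)

```text
time: 10.4
tool_pos: [0.4612, 0.246, 0.1627]
tool_rot: [0.007, -0.0, 1.0, 0.002]
contact_force: [1.8, -0.1, 1.5]
gripper_width: 0.349
grasp_force: 59.4
```

>>> move_arm(
  targets=[
    [[20,-0.034,-0.054,0,0],[20,-0.034,-0.054,0,0],[20,-0.034,-0.054,0,0],[20,-0.034,-0.054,0,0],[20,-0.034,-0.054,0,0]],
  ],
)

```text
time: 10.82
tool_pos: [0.5595, 0.081, 0.1539]
tool_rot: [-0.0, -0.0, 1.0, 0.0]
contact_force: [0.0, 1.2, -0.3]
gripper_width: 0.349
grasp_force: 59.4
```

>>> move_arm(
  targets=[
    [[20,-0.034,-0.054,0,0],[20,-0.034,-0.054,0,0],[20,-0.034,-0.054,0,0],[20,-0.034,-0.054,0,0],[20,-0.034,-0.054,0,0]],
  ],
)

```text
time: 11.23
tool_pos: [0.6616, -0.0812, 0.1536]
tool_rot: [-0.0, -0.0, 1.0, 0.0]
contact_force: [0.2, -0.2, -0.3]
gripper_width: 0.344
grasp_force: 59.4
```

>>> move_arm(
  targets=[
    [[20,0,0,0,0],[20,0,0,0,0],[20,0,0,0,0],[20,0,0,0,0],[20,0,0,0,0]],
  ],
)

```text
time: 11.65
tool_pos: [0.6605, -0.0781, 0.1537]
tool_rot: [-0.0, -0.001, 1.0, 0.0]
contact_force: [0.9, 0.8, 0.3]
gripper_width: 0.339
grasp_force: 59.5
```

Run:
```python
from w import *
from scipy.optimize import fsolve
s=state();print(s['time'],s['tool_pos'],s['tool_rot'],s['gripper_width'])
a=grab('scene','scene8');b=grab('side','side8')
cv2.imwrite('pics/c8.png',cv2.resize(cv2.hconcat([a[1][80:230,190:340,::-1],b[1][150:300,130:280,::-1]]),(800,400)))
```

```text
11.65 [ 0.66054697 -0.07807792  0.15368068] [-2.50008142e-04 -9.66567863e-04  9.99999492e-01  1.39178231e-04] 0.33944444577876304
```

View pics/c8.png

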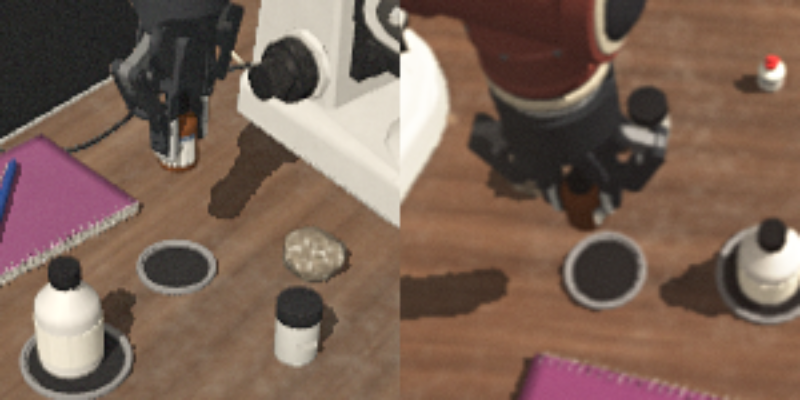

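The medium bottle hangs over its stand, with its foot at scene pixel (257,141) and side pixel (199,233).

>>> move_arm(
  targets=[
    [[20,-0.003,0,0.04,0],[20,0,0,0.05,0],[20,0,0,0.04,0],[20,0,0,0.03,0],[20,0,0,0.01,0]],
  ],
)

```text
time: 12.17
tool_pos: [0.6603, -0.0782, 0.0477]
tool_rot: [-0.003, -0.001, 1.0, 0.001]
contact_force: [-0.3, -0.1, -1.1]
gripper_width: 0.349
grasp_force: 59.5
```

>>> move_arm(
  targets=[
    [[20,0,0,0,0],[20,0,0,0,0],[20,0,0,0,0],[20,0,0,0,0],[20,0,0,0,0]],
  ],
)

```text
time: 12.58
tool_pos: [0.6641, -0.0797, 0.0536]
tool_rot: [0.001, -0.0, 1.0, -0.0]
contact_force: [-0.9, -0.9, -0.6]
gripper_width: 0.348
grasp_force: 59.5
```

Run:
```python
from w import *
from scipy.optimize import fsolve
s=state();print(s['time'],s['tool_pos'],s['contact_force'],s['gripper_width'])
a=get_calibration('scene');b=get_calibration('side')
print(fsolve(lambda p:[proj(a,(*p,.12))[0]-256.8,proj(b,(*p,.12))[0]-199.4],[.66,-.08]))
```

```text
12.5833 [ 0.6641019  -0.0797041   0.05357132] [-0.93224992 -0.85021883 -0.55579606] 0.34764106161786906
[ 0.6596522 -0.0802889]
```

>>> move_arm(
  targets=[
    [[20,0,0.003,0.008,0],[20,0,0,0.006,0],[20,0,0,0,0],[20,0,0,0,0],[20,0,0,0,0]],
  ],
)

```text
time: 13.0
tool_pos: [0.6637, -0.0776, 0.0441]
tool_rot: [0.001, -0.0, 1.0, 0.0]
contact_force: [0.4, 0.7, 4.3]
gripper_width: 0.346
grasp_force: 60.0
```

>>> move_arm(
  targets=[
    [[20,0,0,0.002,0],[20,0,0,0,0],[20,0,0,0,0],[20,0,0,0,0]],
  ],
)

```text
time: 13.33
tool_pos: [0.6638, -0.0776, 0.0441]
tool_rot: [0.001, -0.0, 1.0, 0.0]
contact_force: [-2.3, 1.9, 10.6]
gripper_width: 0.345
grasp_force: 60.7
```

>>> move_arm(
  targets=[
    [[50,0,0,-0.001,0],[65,0,0,0,0],[80,0,0,0,0],[80,0,0,0,0],[80,0,0,0,0]],
  ],
)

```text
time: 13.75
tool_pos: [0.6625, -0.0777, 0.0419]
tool_rot: [-0.001, -0.0, 1.0, 0.0]
contact_force: [1.0, -0.7, -0.1]
gripper_width: 0.799
grasp_force: 0.0
```

>>> move_arm(
  targets=[
    [[80,0,0,-0.02,0],[80,0,0,-0.05,0],[80,0,0,-0.06,0],[80,0,0,-0.06,0],[80,0,0,-0.03,0]],
  ],
)

```text
time: 14.17
tool_pos: [0.6652, -0.0781, 0.1815]
tool_rot: [0.004, -0.0, 1.0, -0.001]
contact_force: [1.3, 0.3, 1.1]
gripper_width: 0.799
grasp_force: 0.0
```

Run:
```python
from w import *
s=state();print(s['time'],s['tool_pos'],s['contact_force'],s['gripper_width'])
a=grab('scene','scene9');b=grab('side','side9');o=[]
for c,im in (a,b):
    p=proj(c,(.663,-.078,.062));ce,st=pb(im,p,'d',8,45);o.append((c,*ce));print(p,ce,st,plane(c,*ce,.062))
print(tri(o))
cv2.imwrite('pics/c9.png',cv2.resize(cv2.hconcat([a[1][100:250,190:340,::-1],b[1][150:300,160:310,::-1]]),(800,400)))
```

```text
14.1667 [ 0.66515761 -0.07814488  0.18145679] [1.34758956 0.34207288 1.12382351] 0.7988094317058514
[254.99252623 158.28897177] [254.76271186 160.11864407] [251 156   8   9  59] [ 0.65926648 -0.07240149  0.062     ]
[203.50812298 240.00479116] [203.1  242.62] [200 239   7   8  50] [ 0.66911694 -0.07797794  0.062     ]
[ 0.66554742 -0.07971488  0.05439347]
```

View pics/c9.png

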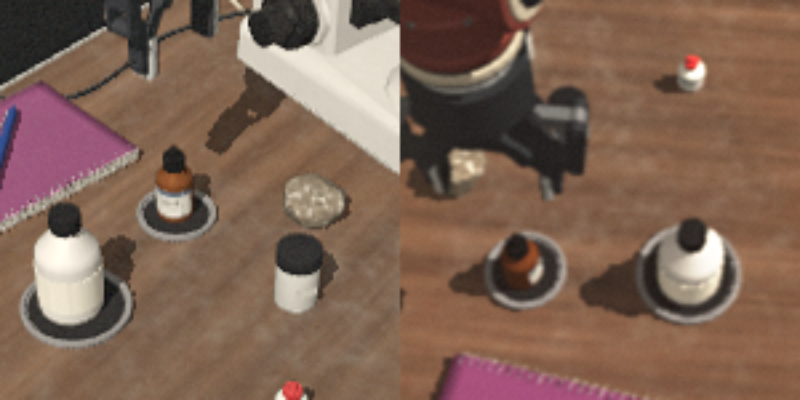

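The medium bottle stands upright within its lip, near the centre. The small one is next.

>>> move_arm(
  targets=[
    [[60,0.049,0.031,0,0],[60,0.049,0.031,0,0],[60,0.049,0.031,0,0],[60,0.049,0.031,0,0],[60,0.049,0.031,0,0]],
  ],
)

```text
time: 14.68
tool_pos: [0.5137, 0.016, 0.1733]
tool_rot: [-0.001, 0.0, 1.0, 0.0]
contact_force: [-0.4, 0.7, 0.6]
gripper_width: 0.602
grasp_force: 0.0
```

>>> move_arm(
  targets=[
    [[60,0.049,0.031,0,0],[60,0.049,0.031,0,0],[60,0,0,0.04,0],[60,0,0,0.04,0],[60,0,0,0,0]],
  ],
)

```text
time: 15.1
tool_pos: [0.4528, 0.053, 0.1215]
tool_rot: [-0.005, -0.001, 1.0, 0.0]
contact_force: [-1.1, -0.5, -0.9]
gripper_width: 0.598
grasp_force: 0.0
```

>>> move_arm(
  targets=[
    [[60,0,0,0,0],[60,0,0,0,0],[60,0,0,0,0],[60,0,0,0,0],[60,0,0,0,0]],
  ],
)

```text
time: 15.52
tool_pos: [0.4581, 0.0522, 0.1278]
tool_rot: [0.001, -0.0, 1.0, -0.0]
contact_force: [-0.2, 0.3, -0.1]
gripper_width: 0.602
grasp_force: 0.0
```

Run:
```python
from w import *
s=state();print(s['time'],s['tool_pos'],s['tool_rot'],s['gripper_width'])
c,im=grab('wrist','w10')
p=proj(c,(.4547,.0535,.034));ce,st=pb(im,p,'r',30);print(p,ce,st,plane(c,*ce,.034))
```

```text
15.5167 [0.45805351 0.05224804 0.12782305] [ 8.64661920e-04 -2.16182673e-06  9.99999625e-01 -3.94665541e-05] 0.602104820540713
[257.27313853 195.90806272] [257.69253731 195.73731343] [248 186  20  21 335] [0.45458173 0.05377751 0.034     ]
```

View pics/w10.png

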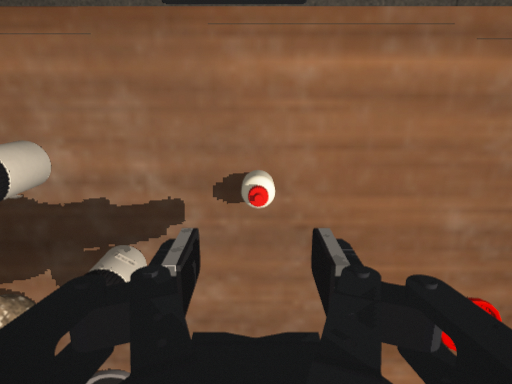

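The small bottle is centred between the fingers (red cap at (258,196)). I'm descending slowly.

>>> move_arm(
  targets=[
    [[60,0.006,0.003,0.03,0],[60,0,0,0.04,0],[60,0,0,0.03,0],[60,0,0,0.02,0],[60,0,0,0.01,0]],
  ],
)

```text
time: 15.98
tool_pos: [0.4524, 0.0542, 0.047]
tool_rot: [-0.002, -0.0, 1.0, 0.0]
contact_force: [-0.7, -0.7, -0.0]
gripper_width: 0.604
grasp_force: 0.0
```

>>> move_arm(
  targets=[
    [[60,0,0,0.01,0],[60,0,0,0.008,0],[60,0,0,0.005,0],[60,0,0,0,0],[60,0,0,0,0]],
  ],
)

```text
time: 16.4
tool_pos: [0.454, 0.0542, 0.0354]
tool_rot: [0.0, -0.0, 1.0, -0.0]
contact_force: [-0.3, 0.2, -1.0]
gripper_width: 0.599
grasp_force: 0.0
```

>>> move_arm(
  targets=[
    [[60,0,0,0,0],[60,0,0,0,0]],
  ],
)

```text
time: 16.57
tool_pos: [0.4541, 0.0542, 0.0355]
tool_rot: [0.001, -0.0, 1.0, -0.0]
contact_force: [-0.7, -0.4, -0.8]
gripper_width: 0.599
grasp_force: 0.0
```

>>> move_arm(
  targets=[
    [[60,0,0,0.004,0],[60,0,0,0.004,0],[60,0,0,0,0],[45,0,0,0,0],[35,0,0,0,0]],
  ],
)

```text
time: 16.98
tool_pos: [0.4535, 0.0542, 0.03]
tool_rot: [-0.0, -0.0, 1.0, 0.0]
contact_force: [-0.0, 0.8, 1.4]
gripper_width: 0.353
grasp_force: 0.0
```

>>> move_arm(
  targets=[
    [[25,0,0,0,0],[10,0,0,0,0],[10,0,0,0,0],[10,0,0,0,0],[10,0,0,0,0]],
  ],
)

```text
time: 17.4
tool_pos: [0.4538, 0.0542, 0.0304]
tool_rot: [0.0, -0.0, 1.0, -0.0]
contact_force: [-0.3, 0.1, 2.5]
gripper_width: 0.249
grasp_force: 58.9
```

>>> move_arm(
  targets=[
    [[10,0,0,0,0],[10,0,0,0,0]],
  ],
)

```text
time: 17.57
tool_pos: [0.4538, 0.0542, 0.0304]
tool_rot: [0.0, -0.0, 1.0, -0.0]
contact_force: [0.3, -0.1, 3.4]
gripper_width: 0.249
grasp_force: 58.9
```

>>> move_arm(
  targets=[
    [[10,0,0,-0.02,0],[10,0,0,-0.05,0],[10,0,0,-0.06,0],[10,0,0,0,0],[10,0,0,0,0]],
  ],
)

```text
time: 17.98
tool_pos: [0.4553, 0.0542, 0.1105]
tool_rot: [0.003, -0.0, 1.0, -0.0]
contact_force: [0.0, 0.5, -1.2]
gripper_width: 0.247
grasp_force: 58.8
```

>>> move_arm(
  targets=[
    [[10,-0.047,0.035,0,0],[10,-0.047,0.035,0,0],[10,-0.047,0.035,0,0],[10,-0.047,0.035,0,0],[10,-0.047,0.036,0,0]],
  ],
)

```text
time: 18.4
tool_pos: [0.5943, 0.1607, 0.1054]
tool_rot: [-0.002, -0.0, 1.0, -0.0]
contact_force: [0.8, 0.1, 1.4]
gripper_width: 0.247
grasp_force: 58.8
```

>>> move_arm(
  targets=[
    [[10,-0.047,0.036,0,0],[10,-0.047,0.036,0,0],[10,-0.045,0.035,0,0],[10,0,0,0,0],[10,0,0,0,0]],
  ],
)

```text
time: 18.82
tool_pos: [0.6773, 0.2247, 0.1047]
tool_rot: [-0.002, -0.001, 1.0, -0.001]
contact_force: [-0.5, -0.4, -0.5]
gripper_width: 0.245
grasp_force: 58.8
```

>>> move_arm(
  targets=[
    [[10,0,0,0,0],[10,0,0,0,0],[10,0,0,0,0],[10,0,0,0,0],[10,0,0,0,0]],
  ],
)

```text
time: 19.23
tool_pos: [0.6776, 0.2236, 0.1086]
tool_rot: [0.0, 0.0, 1.0, 0.0]
contact_force: [-0.0, -0.4, 0.1]
gripper_width: 0.247
grasp_force: 58.8
```

>>> move_arm(
  targets=[
    [[10,0,0,0.03,0],[10,0,0,0.035,0],[10,0,0,0.02,0],[10,0,0,0.015,0],[10,0,0,0.01,0]],
  ],
)

```text
time: 19.65
tool_pos: [0.6771, 0.2238, 0.0407]
tool_rot: [-0.001, -0.0, 1.0, -0.0]
contact_force: [-0.7, -0.2, 0.5]
gripper_width: 0.249
grasp_force: 58.8
```

>>> move_arm(
  targets=[
    [[10,0,0,0.004,0],[10,0,0,0,0],[10,0,0,0,0],[10,0,0,0,0],[10,0,0,0,0]],
  ],
)

```text
time: 20.07
tool_pos: [0.6786, 0.2243, 0.0409]
tool_rot: [0.001, -0.0, 1.0, 0.0]
contact_force: [-0.4, -0.2, -0.6]
gripper_width: 0.249
grasp_force: 58.8
```

>>> move_arm(
  targets=[
    [[10,0,0,0,0],[10,0,0,0,0]],
  ],
)

```text
time: 20.23
tool_pos: [0.6782, 0.2242, 0.0402]
tool_rot: [0.0, -0.0, 1.0, 0.0]
contact_force: [0.2, -0.1, 0.5]
gripper_width: 0.245
grasp_force: 58.8
```

Down 6.8 mm more.

>>> move_arm(
  targets=[
    [[10,0,0,0.005,0],[10,0,0,0.004,0],[10,0,0,0.001,0],[10,0,0,0,0],[10,0,0,0,0]],
  ],
)

```text
time: 20.65
tool_pos: [0.6778, 0.2241, 0.0335]
tool_rot: [-0.0, -0.0, 1.0, -0.0]
contact_force: [0.5, -0.4, -1.1]
gripper_width: 0.25
grasp_force: 58.9
```

>>> move_arm(
  targets=[
    [[10,0,0,0.001,0],[10,0,0,0,0],[10,0,0,0,0],[10,0,0,0,0]],
  ],
)

```text
time: 20.98
tool_pos: [0.678, 0.2241, 0.0334]
tool_rot: [0.0, -0.0, 1.0, -0.0]
contact_force: [-1.7, 0.4, 3.1]
gripper_width: 0.248
grasp_force: 59.2
```

>>> move_arm(
  targets=[
    [[35,0,0,0,0],[45,0,0,0,0],[60,0,0,0,0],[60,0,0,0,0],[60,0,0,0,0]],
  ],
)

```text
time: 21.4
tool_pos: [0.6778, 0.2241, 0.0328]
tool_rot: [-0.0, -0.0, 1.0, -0.0]
contact_force: [0.1, 0.3, 0.6]
gripper_width: 0.597
grasp_force: 0.0
```

>>> move_arm(
  targets=[
    [[60,0,0,-0.02,0],[60,0,0,-0.05,0],[60,0,0,-0.06,0],[60,0,0,-0.06,0],[60,0,0,-0.03,0]],
  ],
)

```text
time: 21.82
tool_pos: [0.6802, 0.2247, 0.1723]
tool_rot: [0.004, -0.0, 1.0, 0.001]
contact_force: [0.5, 0.3, 1.1]
gripper_width: 0.598
grasp_force: 0.0
```

>>> move_arm(
  targets=[
    [[60,0,0,0,0],[60,0,0,0,0],[60,0,0,0,0],[60,0,0,0,0],[60,0,0,0,0]],
  ],
)

```text
time: 22.23
tool_pos: [0.6767, 0.2238, 0.1626]
tool_rot: [-0.002, -0.0, 1.0, -0.0]
contact_force: [0.4, -0.2, 0.6]
gripper_width: 0.603
grasp_force: 0.0
```

Run:
```python
from w import *
s=state();print(s['time'],s['tool_pos'],s['contact_force'],s['gripper_width'])
a=grab('scene','scene11');b=grab('side','side11');grab('wrist','w11')
for n,X,mo,T in (('S',(.6786,.224,.034),'r',60),('M',(.663,-.078,.062),'d',45),('L',(.658,.062,.0886),'d',60),('lidA',(.5222,-.0559,.0447),'d',60),('lidB',(.4386,-.1204,.0508),'d',60)):
    o=[]
    for c,im in (a,b):
        ce,st=pb(im,proj(c,X),mo,12,T);o.append((c,*ce))
    print(n,np.round(tri(o),4))
cv2.imwrite('pics/c11.png',cv2.resize(cv2.hconcat([a[1][140:310,120:320,::-1],b[1][140:310,170:370,::-1]]),(800,340)))
```

```text
22.2333 [0.67670522 0.22383994 0.16256891] [ 0.41434629 -0.1848589   0.55655303] 0.6028311295097125
S [0.6795 0.2236 0.0326]
M [ 0.6654 -0.0787  0.056 ]
L [0.6587 0.0613 0.0882]
lidA [ 0.522  -0.0559  0.0444]
lidB [ 0.4389 -0.1205  0.0513]
```

View pics/c11.png

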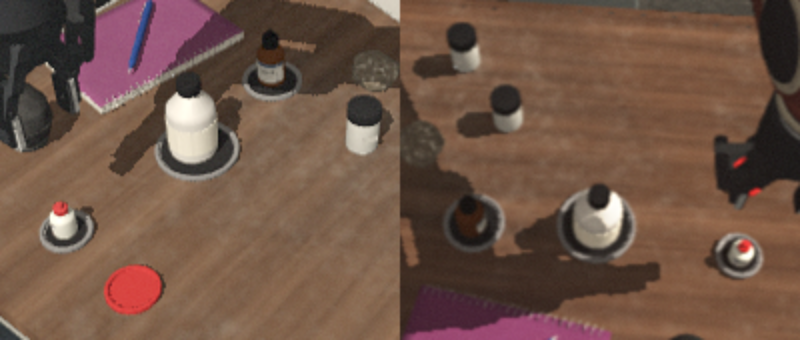

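All three bottles stand upright inside their lips, within about 5 mm of centre, and the cans haven't moved. Nothing is touching the arm.

```bash
python3 -c "
from plant import job;print(job.job_done())"
```

```text
the job is handed in; nothing more can be done
None
```

The job is handed in: by the camera check each bottle stands upright inside the lip of its own stand, about 5 mm or less off centre, the cans are where they were, and the rock was not touched; the judge's verdict was not shown.

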